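# Press the first pack back in a sprung shelf pusher and hold it

### The job

Stand the small tall carton upright in the lane of the shelf pusher, between the front lip and the spring-loaded paddle, with one of its broad faces to the paddle; then use it to press the paddle back until it is fully home against its stop, without crushing the carton. Finish while still holding it there, so that the rest of the row can be slipped in front of it: do not let go or the spring throws it forward again. Leave the other carton, the tape roll and the hand scanner where they are.

Things in the scene. Friction and masses are not known exactly. Their poses are not given: they have to be found in the camera images.
- pack: The small tall carton to load, plain brown board: 38 deep (its x) x 50 wide (its y) x 95 mm high, 0.1 to 0.25 kg, loose, standing upright on the table. Origin: centre of its underside, z up. The broad faces (50 x 95) are at x = -19 and +19 mm; front and back are equivalent.
- tray: The shelf pusher, fixed, yaw within 0.4 rad: open-topped slick grey lane along its x; floor 4 mm above the table; side rails 56 mm apart inside (64 outside), tops 28 mm above the table. It spans x = -115 to +65 mm; steel stop with front face at x = +49 mm, top at 44 mm. Origin: at table height on the lane's middle line; +x points from the front lip to the stop (pressing direction), z up.
- gap (a point): Middle of the free gap between the lip and the resting paddle, on the lane floor (tray x = -73 mm, 4 mm above the table). The gap is 78 mm long along the lane. The clear front lip has its inner face at tray x = -112 mm and its top 18 mm above the table.
- paddle: Black sprung paddle, 5 thick x 46 wide, top 91 mm above the table, steel spring drum behind it (the drum meets the stop). Origin: on the face towards the lip, mid-lane, at lane floor height; axes as the tray's. Slides only along tray x: face at -34 mm at rest, +26 mm hard at the stop (60 mm travel). Spring pushes it to the lip, about 5 N at rest, 10 N at the stop; friction adds 1 N.
- box: Another carton, brown board, low and wide: 85 (x) x 110 (y) x 60 mm high, loose, bystander. Origin: centre of its underside.
- tape: Roll of clear packing tape lying flat, 100 across, 45 mm high, loose, bystander. Origin: centre of its underside.
- scanner: Grey hand scanner lying on the table, about 150 long x 60 x 34 mm, loose, bystander. Origin: underside, 52 mm from the handle's end; its head lies at +x, up to x = 97 mm.

How it is judged:
On the way, in this order (a step that is already met when the one before it is completed fails the run):
1. the small carton stands in the lane in front of the paddle, which is not yet pressed home (z of pack in the frame of tray below 0.012 m and y of pack in the frame of tray between -0.008 and 0.008 m and x of pack in the frame of tray between -0.105 and 0.02 m and angle between pack's own z axis and vertical below 0.14 rad and angle between the x axis of pack and the x axis of tray, either way round below 0.14 rad and x of paddle in the frame of tray below 0.01 m), for 0.1 s.
2. the carton has pressed the paddle against its stop and is held there (z of pack in the frame of tray below 0.012 m and y of pack in the frame of tray between -0.008 and 0.008 m and x of pack in the frame of tray between -0.105 and 0.02 m and angle between pack's own z axis and vertical below 0.14 rad and angle between the x axis of pack and the x axis of tray, either way round below 0.14 rad and x of paddle in the frame of tray above 0.0235 m and contact force between pack and paddle above 4 N and contact force between the fingers and pack above 1 N), for 0.5 s.
At the end, for the whole second after the job is handed in: Carton in the lane: underside within 8 mm of the lane floor, 8 mm of the middle line, upright and square within 8 degrees; paddle within 2.5 mm of its 60 mm travel, pressed by the carton (over 4 N); fingers touching the carton (over 1 N); all still (all of step 2 and linear speed of pack below 0.02 m/s); the arm keeps its last pose, push and grip.
It fails at once if the carton is crushed against the paddle (over 45 N) (contact force between pack and paddle above 45 N).
It fails at once if another thing is disturbed (moved over 30 mm) (distance of any of box, tape, scanner from where it was at the start of the episode above 0.03 m).
It also fails if it takes over 42 s, if anything falls off the work surface, if the arm or the gripper's body presses on something with over 40 N, if the wrist force passes 120 N, or if a joint passes its speed limit or range.

### The arm

A 6-joint arm with a two-finger parallel gripper is mounted at the origin on the work surface. World frame = base frame: x ahead of the robot, y to its left, z up, the work surface at z = 0. Lengths are in m, angles in rad, forces in N, time in s.
With the tool pointing down it reaches from about 0.35 to 0.85 m from the base axis. Payload 8.1 kg.
Tool frame: the origin (TCP) lies at the very end of the fingers, on their centre line; the grasp point (between the pads) lies 19 mm behind it (r.grip_point_offset is the distance from the TCP to the grasp point, in m); z points along the fingers, y is the line along which they close (so a half turn about z gives the same grasp; the last joint's range is limited). The gripper opens to 85 mm and grips with 20 to 120 N. Pads are 22 mm wide; open, the fingers measure 114 mm over their backs; the gripper's body (76 mm by 85 mm) begins 54 mm behind the grasp point. The pads swing forward as they close: fully open they stand 13 mm farther back than shut.
Start: joints at [1.217, 0.13, 1.488, -0, 1.523, -0.085], TCP at [0.159, 0.578, 0.231] pointing down, gripper open.
Joint ranges: [-2.96, 2.96], [-0.89, 2.26], [0.02, 2.5], [-1.34, 4.48], [0, 2.73], [-2.66, 2.66]. Speed limits (rad/s): [2.39, 2.39, 2.79, 3.14, 3.14, 3.14].

### API

Orientations are given as a unit quaternion [x, y, z, w].
In Python, from workcell import telemetry, read_camera, hand_in, recognise, r gives the robot as it stands.
- The arm moves only by the tool carry_out, never from a script. Its argument "moves" is text: rows parted by semicolons, each of 4 numbers parted by spaces: the shift along the tool's x, y, z in m, then the turn about the tool's z in rad. A call has exactly 5 rows; each row is the pose to reach, as a shift and turn from the pose commanded when the call began, along the tool's axes at that moment; what a row does not reach only later rows make up. A row lasts 1/12 s, in which the tool goes at most 41.7 mm and 7.16 degrees, less where a joint would pass 70% of its speed; a pose out of reach is approached as far as the arm can. A call with a gripper value outside its range is refused whole. "grip" is the closure, from -1 (fully open) to 1 (shut), set as the call begins (left out, the last holds). The fingers move at their own pace and stop on an object; "squeeze" is the grip in N (left out, the last holds). Time passes only in rows, so rows that repeat a pose let the fingers close, or fill a call up. It gives the time, the measured TCP pose, the force, the opening and the grip force at its end, in the units of the state.
- telemetry.get_obs(): the state, without advancing time (a new reading comes with each control period).
- read_camera(name): name is "scene" or "top"; returns a dict with "pixels" (384x512x3 uint8, red, green, blue), "fx", "fy", "cx", "cy" (pixels), "k1" (the pictures are not rectified: a ray, as slopes to the right and down, at radius r is drawn at 1 + k1 r^2 times it, then the intrinsics apply), "xyz" and "attitude" of the camera in the world. Camera axes: x right, y up, looking along -z (the intrinsics and any distortion apply to the point x, -y, -z); pixel columns grow to the right and rows downward; lengths in m; the calibration is good to about 2 mm. A picture is of the moment at which its call begins. There is no depth.
- hand_in(): hands the job in; it is judged then, once.
Trained networks look in a picture, given as the dict that the camera call returned (one of the last four; its "shot" number tells which), for a name from the list of things; names that differ only in an ending like _2 or _b are one class to them, and where a whole thing is asked for, a point or a joint stands for the part that bears it (a point fixed in the world has none). Each returns a list of dicts, best first, with "confidence" (0 to 1); they miss things now and then, are a little off and sometimes report something else, mostly with a low value. They report only what shows in the picture. A call takes as long as a camera call.
- recognise(picture, query): "rect" ([left, top, right, bottom] in pixels, round what is visible of it).
The state is a dict: "time_s": time; "q": joint angles; "joint_velocities": joint speeds; "joint_efforts": joint torques, N m; "ee_pos": TCP position; "eef_rot": TCP orientation; "force": force on the tool from outside, world axes, zero at the start; "torque": the same for the moment, N m; "gripper_width": finger opening in m; "grip_force": force on a finger pad.
Only numpy, scipy, OpenCV 4.12 (cv2) and the standard library are available. Lean on these libraries where they do the work, as an engineer would, in place of code of your own. Each camera call takes 0.05 s, during which the arm holds its last target. There are 200 camera calls.

## Working session

There is one attempt and no reset: what is moved stays moved. The work goes in short steps, Python scripts to look and compute and a tool call to move; the robot and the scene stay as the last step left them, time stands still between calls to the robot, and variables do not carry over. Pictures are saved under pics/ and viewed, at most 10 in all, crops included, and the job is handed in when it is done.

Besides the shell and the picture viewer there is one more tool, called after "Request:" in YAML: its name, and indented under it one key for each argument. carry_out: Moves the arm, as the interface text tells. Its arguments: {"type":"object","properties":{"moves":{"type":"string"},"grip":{"type":"number"},"squeeze":{"type":"number"}},"required":["moves"]}

```bash
mkdir -p pics; ls; cat > h.py <<'E'
import numpy as np, cv2
from scipy.spatial.transform import Rotation as R
from workcell import telemetry, read_camera, hand_in, recognise, r
def RT(p): return R.from_quat(p["attitude"]).as_matrix() if np.size(p["attitude"])==4 else np.array(p["attitude"])
def ray(p,u,v):
    K=np.array([[p["fx"],0,p["cx"]],[0,p["fy"],p["cy"]],[0,0,1.]])
    x,y=cv2.undistortPoints(np.array([[[u,v]]],float),K,np.array([p["k1"],0,0,0,0]))[0,0]
    return RT(p)@np.array([x,-y,-1])
def onz(p,u,v,z):
    d=ray(p,u,v);c=np.array(p["xyz"]);return c+d*(z-c[2])/d[2]
def proj(p,P):
    c=RT(p).T@(np.array(P)-p["xyz"]);x,y=c[0]/-c[2],-c[1]/-c[2];s=1+p["k1"]*(x*x+y*y)
    return np.array([p["fx"]*x*s+p["cx"],p["fy"]*y*s+p["cy"]])
E
python3 - <<'E'
from h import *
print(telemetry.get_obs())
for n in("scene","top"):
    p=read_camera(n);cv2.imwrite(f"pics/{n}0.png",p["pixels"][:,:,::-1])
    print(n,{k:v for k,v in p.items() if k!="pixels"})
    for q in("pack","tray","paddle","box","tape","scanner"):
        print(q,[(d["rect"],round(d["confidence"],2)) for d in recognise(p,q)][:2])
E
```

```text
pics
{'time_s': 0.0, 'q': array([ 1.21662590e+00,  1.31158627e-01,  1.48931662e+00,  2.80972271e-05,
        1.52299412e+00, -8.54104673e-02]), 'joint_velocities': array([ 0.00015874, -0.00043745,  0.00025075, -0.00234274, -0.00062521,
       -0.00030177]), 'joint_efforts': array([-1.89771417e-03, -5.69410908e+01, -5.00545442e+01, -2.70640221e-04,
        1.50946289e-02, -1.72465332e-05]), 'ee_pos': array([0.15910034, 0.57793764, 0.23022545]), 'eef_rot': array([ 1.33976526e-01,  9.90984061e-01, -9.12720248e-04, -2.18278971e-04]), 'force': array([ 0.31045683, -0.60870611,  0.33683347]), 'torque': array([ 0.01629767, -0.002049  ,  0.04640702]), 'grip_force': 0.0, 'gripper_width': 0.08539861844789604}
scene {'fx': 357.80285012004214, 'fy': 357.80285012004214, 'cx': 256.21285492903604, 'cy': 188.60807939158545, 'k1': -0.04336792933331114, 'xyz': array([ 0.99342739, -0.50310713,  0.98474271]), 'attitude': array([0.26430448, 0.12247804, 0.38708951, 0.87481654]), 'shot': 1}
pack [([211.5, 212.8, 233.9, 242.7], 0.59)]
tray [([294.9, 125.5, 372.4, 168.6], 0.94)]
paddle []
box [([249.1, 155.0, 290.2, 198.2], 0.64)]
tape [([344.3, 175.4, 375.0, 213.8], 0.97), ([298.7, 118.7, 375.8, 164.3], 0.28)]
scanner [([85.3, 215.2, 128.7, 257.2], 0.61)]
top {'fx': 428.6299795779566, 'fy': 428.6299795779566, 'cx': 256.6357093377588, 'cy': 191.39618752770483, 'k1': -0.12312256134015485, 'xyz': array([ 0.46467849, -0.1053159 ,  1.17837348]), 'attitude': array([-0.02083046,  0.02457321,  0.70817279, -0.70530386]), 'shot': 2}
pack [([297.2, 170.5, 323.0, 193.0], 0.63)]
tray [([85.0, 143.7, 140.3, 240.5], 0.57)]
paddle [([98.7, 185.8, 117.7, 197.9], 0.71)]
box [([200.7, 184.4, 245.9, 221.4], 0.62)]
tape [([140.8, 99.2, 182.3, 135.6], 0.67)]
scanner [([377.9, 250.1, 433.7, 280.5], 0.74)]
```

```bash
python3 - <<'E'
import cv2
a=cv2.imread("pics/top0.png");b=cv2.imread("pics/scene0.png")
cv2.imwrite("pics/topc.png",cv2.resize(a[90:290,70:340],None,fx=2.9,fy=2.9,interpolation=3))
cv2.imwrite("pics/scc.png",cv2.resize(b[100:260,195:395],None,fx=3.7,fy=3.7,interpolation=3))
E
```

```text
(no output)
```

View pics/topc.png

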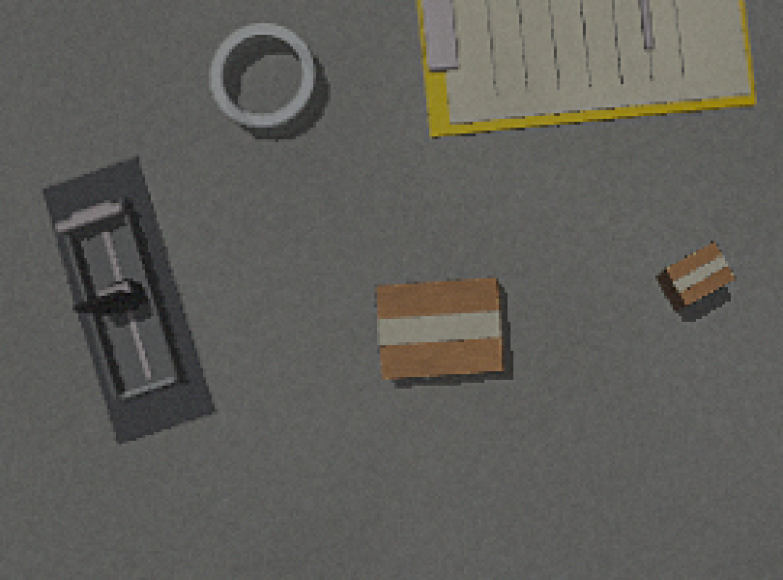

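View pics/scc.png

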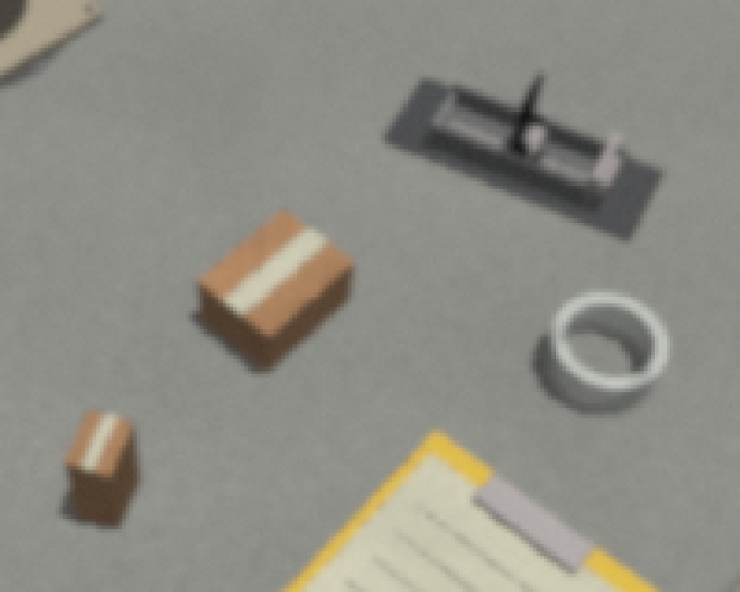

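The top view shows the tray on a dark mat at left, with the stop at crop (90,215), the lip at (150,388) and the paddle at about (115,300). The box is at (440,328) and the pack top at (700,275). The tape roll is at (263,75). Next I'll fit the tray and pack precisely.

```bash
cat > fit.py <<'E'
from h import *
def boxpts(x,y,yaw,X,Y,Z):
    c,s=np.cos(yaw),np.sin(yaw)
    return [(x+c*a-s*b,y+s*a+c*b,z) for z in Z for a,b in((X[0],Y[0]),(X[1],Y[0]),(X[1],Y[1]),(X[0],Y[1]))]
def draw(im,p,pts,o,k,col):
    q=[tuple(int(v) for v in (proj(p,P)-o+.5)*k) for P in pts]
    n=len(q)//4
    for l in range(n):
        for i in range(4): cv2.line(im,q[4*l+i],q[4*l+(i+1)%4],col,1)
E
python3 - <<'E'
from fit import *
p=read_camera("top")
im=p["pixels"].astype(int)
# pack top face: bright orange or tape in rect
l,t,rr,b=290,164,330,200
s=im[t:b,l:rr]; 
m=((s[:,:,0]>125)).astype(np.uint8)
n,lab,st,_=cv2.connectedComponentsWithStats(m); k=1+st[1:,4].argmax()
v,u=np.where(lab==k);print("n",len(u))
W=np.array([onz(p,a+l,c+t,.095)[:2] for a,c in zip(u,v)])
print("pack",W.mean(0),cv2.minAreaRect((W*1000).astype(np.float32)), onz(p,310,180,.095))
C=np.cov((W-W.mean(0)).T);w,V=np.linalg.eigh(C);print(np.sqrt(w*12),np.degrees(np.arctan2(V[1],V[0])))
# tray rough corners
f=lambda x,y:(70+x/2.9,90+y/2.9)
lip=onz(p,*f(150,388),.018)[:2];stop=onz(p,*f(92,216),.044)[:2]
d=stop-lip;print("tray",lip,stop,np.linalg.norm(d),np.degrees(np.arctan2(d[1],d[0])))
for q in("box","tape"):
    R_=recognise(p,q)[0]["rect"];print(q,onz(p,(R_[0]+R_[2])/2,(R_[1]+R_[3])/2,.05))
E
```

```text
n 78
pack [ 0.55297713 -0.24974513] ((553.0892944335938, -249.82102966308594), (11.764404296875, 48.39418029785156), 30.610916137695312) [ 0.56286065 -0.24707581  0.095     ]
[0.01109723 0.04989465] [-150.12723746  119.87276254]
tray [0.45205824 0.25723699] [0.61218013 0.30713815] 0.1677174552374504 17.309376231168702
box [ 0.50878106 -0.02494091  0.05      ]
tape [0.73415508 0.13785182 0.05      ]
```

```bash
cat > ov.py <<'E'
from fit import *
import sys
def overlay(tx,ty,tyaw,px,py,pyaw,name):
    out=[]
    for cam,regs in(("top",((80,140,65,105),(285,160,65,50))),("scene",((290,110,90,60),(200,200,60,55)))):
        p=read_camera(cam)
        for i,(x,y,w,h) in enumerate(regs):
            k=390//w if i else 390//w
            k=min(k,290//h) if cam=="scene" else min(k,5)
            im=cv2.resize(p["pixels"][y:y+h,x:x+w,::-1],None,fx=k,fy=k,interpolation=cv2.INTER_CUBIC)
            im=cv2.convertScaleAbs(im,alpha=1.6)
            if i==0:
                draw(im,p,boxpts(tx,ty,tyaw,(-.115,.065),(-.032,.032),(.028,)),(x,y),k,(0,255,0))
                draw(im,p,boxpts(tx,ty,tyaw,(-.115,-.112),(-.028,.028),(.018,)),(x,y),k,(0,255,255))
                draw(im,p,boxpts(tx,ty,tyaw,(.049,.065),(-.028,.028),(.044,)),(x,y),k,(255,255,0))
                draw(im,p,boxpts(tx,ty,tyaw,(-.034,-.029),(-.023,.023),(.004,.091)),(x,y),k,(0,0,255))
            else: draw(im,p,boxpts(px,py,pyaw,(-.019,.019),(-.025,.025),(0,.095)),(x,y),k,(0,255,0))
            out.append(cv2.copyMakeBorder(im,0,max(0,540-im.shape[0]) if 0 else 0,0,0,0))
    H=[np.hstack([cv2.copyMakeBorder(a,0,max(a.shape[0],b.shape[0])-a.shape[0],0,4,0),cv2.copyMakeBorder(b,0,max(a.shape[0],b.shape[0])-b.shape[0],0,0,0)]) for a,b in((out[0],out[1]),(out[2],out[3]))]
    W=max(h.shape[1] for h in H)
    I=np.vstack([cv2.copyMakeBorder(h,0,0,0,W-h.shape[1],cv2.BORDER_CONSTANT) for h in H])
    s=min(1,800/I.shape[1],600/I.shape[0]) if 0 else 1
    print(I.shape);
    I=cv2.resize(I,None,fx=min(1,800/I.shape[1]),fy=min(1,800/I.shape[1])) 
    if I.shape[0]>600: I=cv2.resize(I,None,fx=600/I.shape[0],fy=600/I.shape[0])
    cv2.imwrite(name,I)
overlay(*map(float,sys.argv[1:7]),sys.argv[7])
E
python3 -c "
import numpy as np
l=np.array([.4521,.2572]);print(l+.1135*np.array([np.cos(.302),np.sin(.302)]))"
python3 ov.py .5604 .2910 .302 .553 -.2497 .523 pics/ov1.png
```

```text
[0.56046339 0.29095834]
(800, 664, 3)
```

View pics/ov1.png

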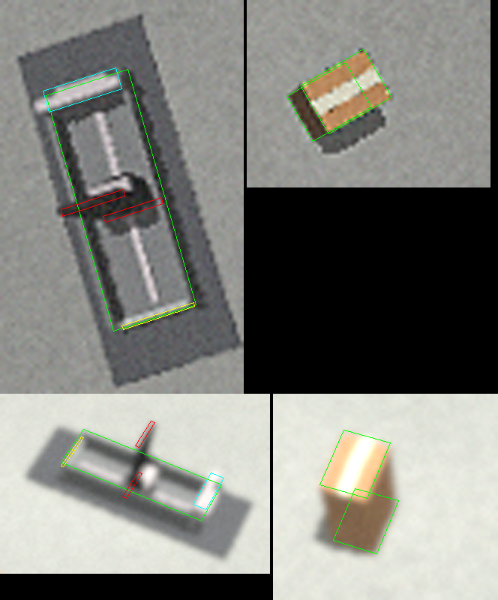

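The pack overlay matches to about 1 px. The tray is slightly off near the stop, so I'll check it at a larger zoom.

```bash
cat > z.py <<'E'
from fit import *
import sys
tx,ty,tyaw=map(float,sys.argv[1:4])
p=read_camera("top");x,y,w,h=84,145,54,96;k=6
acc=np.mean([read_camera("top")["pixels"].astype(float) for _ in range(1)]+[p["pixels"].astype(float)],0)
im=cv2.resize(acc[y:y+h,x:x+w,::-1],None,fx=k,fy=k,interpolation=cv2.INTER_NEAREST)
im=np.clip(im*1.8,0,255).astype(np.uint8);raw=im.copy()
draw(im,p,boxpts(tx,ty,tyaw,(-.115,.065),(-.032,.032),(.028,)),(x,y),k,(0,255,0))
draw(im,p,boxpts(tx,ty,tyaw,(-.115,.065),(-.028,.028),(.028,)),(x,y),k,(0,200,0))
draw(im,p,boxpts(tx,ty,tyaw,(-.115,-.112),(-.032,.032),(.018,)),(x,y),k,(0,255,255))
draw(im,p,boxpts(tx,ty,tyaw,(.049,.065),(-.032,.032),(.044,)),(x,y),k,(255,255,0))
draw(im,p,boxpts(tx,ty,tyaw,(-.034,-.029),(-.023,.023),(.091,)),(x,y),k,(0,0,255))
cv2.imwrite(sys.argv[4],np.hstack([raw,im]))
E
python3 z.py .5595 .2920 .302 pics/z1.png
```

```text
(no output)
```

View pics/z1.png

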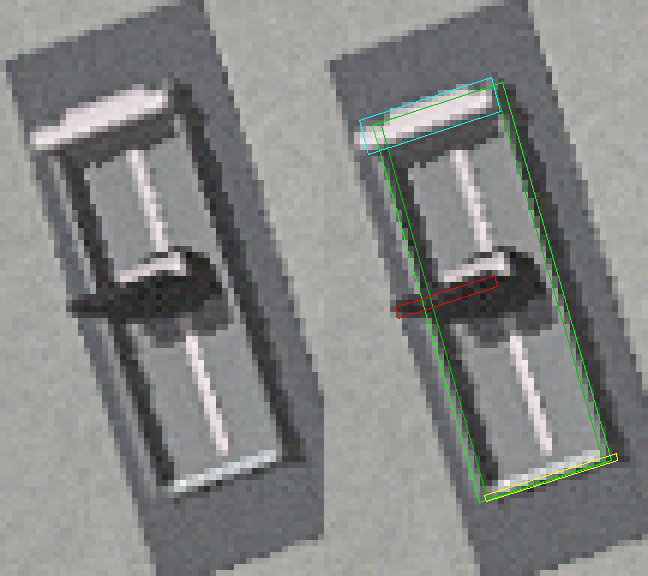

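```bash
python3 - <<'E'
from h import *
o=telemetry.get_obs();print(o["time_s"])
M=R.from_quat(o["eef_rot"]).as_matrix();print(M.round(3))
for nm,t,yaw in(("pack",[.553,-.2497,.20],.523),):
    print(nm,(M.T@(np.array(t)-o["ee_pos"])).round(4))
    want=np.array([-np.sin(yaw),np.cos(yaw),0]) # tool y dir
    print("turn",np.arctan2(want@-M[:,0],want@M[:,1]))
E
```

```text
1.05
[[-0.964  0.266  0.   ]
 [ 0.266  0.964 -0.   ]
 [-0.    -0.    -1.   ]]
pack [-0.5995 -0.6939  0.0313]
turn -0.7918071125485815
```

```bash
python3 - <<'E'
from h import *
p=read_camera("top")
def w(x,y,z): return onz(p,84+x/6-.5,145+y/6-.5,z)[:2]
def ang(a,b): d=b-a; return np.arctan2(d[1],d[0])
a,b=w(224,452,.004),w(136,152,.004);print("strip",a,b,ang(a,b))
print("mat left",ang(w(155,570,0),w(8,65,0)),"mat right",ang(w(323,390,0),w(207,0,0)), "mat top",ang(w(8,62,0),w(195,0,0))+np.pi/2-np.pi*0)
print("lip mid",w(226,470,.018),"lip ang",ang(w(280,455,.018),w(172,488,.018))-np.pi/2)
print("stop front mid at .044?",w(103,135,.044),"paddle top L end",w(72,305,.091))
# hypothesised yaw
for yaw in(.30,.31,.32):
  ux=np.array([np.cos(yaw),np.sin(yaw)]);uy=np.array([-ux[1],ux[0]])
  o=np.array([.5595,.2920])
  print(yaw,[(round(float((q-o)@ux),4),round(float((q-o)@uy),4)) for q in(a,b,w(226,470,.018),w(103,132,.044),w(72,305,.091))])
E
```

```text
strip [0.46283829 0.26424818] [0.60220182 0.30849038] 0.3073962365748666
mat left 0.3092279262699459 mat right 0.30965518170683215 mat top 0.30463341948442046
lip mid [0.45467386 0.25882331] lip ang 0.29190241128068495
stop front mid at .044? [0.60535291 0.30992054] paddle top L end [0.52602881 0.30491035]
0.3 [(-0.1005, 0.0021), (0.0457, 0.0031), (-0.1099, -0.0007), (0.0504, 0.0032), (-0.0282, 0.0222)]
0.31 [(-0.1005, 0.0031), (0.0457, 0.0027), (-0.11, 0.0004), (0.0504, 0.0027), (-0.0279, 0.0225)]
0.32 [(-0.1005, 0.0041), (0.0457, 0.0022), (-0.1099, 0.0015), (0.0505, 0.0022), (-0.0277, 0.0228)]
```

Request:
carry_out:
  moves: "-0.027 -0.031 0 -0.12; -0.054 -0.062 0 -0.24; -0.081 -0.093 0 -0.36; -0.108 -0.124 0 -0.48; -0.135 -0.155 0 -0.6"
  grip: -1
  squeeze: 60

```text
time_s: 1.52
ee_pos: [0.2468, 0.3957, 0.2313]
eef_rot: [-0.162, 0.987, -0.0, 0.0]
force: [-0.1, -0.0, 0.3]
gripper_width: 0.0852
grip_force: 0.0
```

```bash
cat > g.py <<'E'
from h import *
import sys
x,y,z,yaw=map(float,sys.argv[1:5])
o=telemetry.get_obs()
M=R.from_quat(o["eef_rot"]).as_matrix()
want=np.array([-np.sin(yaw),np.cos(yaw),0])
t=np.arctan2(want@-M[:,0],want@M[:,1]); t=(t+np.pi/2)%np.pi-np.pi/2
print("shift",(M.T@(np.array([x,y,z])-o["ee_pos"])).round(4),"turn",-t if 0 else t,"q6",o["q"][5],"tilt",M[:,2].round(3))
E
python3 g.py .553 -.2497 .15 .523
```

```text
shift [-0.0833 -0.7094  0.0814] turn -0.19693897335748134 q6 -0.9936683972242867 tilt [ 0. -0. -1.]
```

Request:
carry_out:
  moves: "-0.0048 -0.0405 0 -0.04; -0.0096 -0.081 0 -0.08; -0.0144 -0.1215 0 -0.12; -0.019 -0.162 0 -0.16; -0.0238 -0.2025 0 -0.197"

```text
time_s: 1.93
ee_pos: [0.3331, 0.211, 0.2317]
eef_rot: [-0.257, 0.966, 0.0, 0.001]
force: [1.1, 1.1, -0.1]
gripper_width: 0.0856
grip_force: 0.0
```

```bash
python3 g.py .553 -.2497 .15 .523
```

```text
shift [ 0.0378 -0.5091  0.0817] turn -0.0035734531601836483 q6 -1.6557454714865283 tilt [ 0.001  0.    -1.   ]
```

Request:
carry_out:
  moves: "0.0025 -0.034 0 0.12; 0.005 -0.068 0 0.24; 0.0075 -0.102 0 0.36; 0.01 -0.136 0 0.48; 0.0125 -0.17 0 0.6"

```text
time_s: 2.35
ee_pos: [0.4063, 0.057, 0.2317]
eef_rot: [0.045, 0.999, 0.0, 0.001]
force: [0.2, 1.1, -0.3]
gripper_width: 0.0855
grip_force: 0.0
```

```bash
python3 g.py .553 -.2497 .15 .523
```

```text
shift [-0.1734 -0.2924  0.0819] turn -0.6123127487979234 q6 -1.467395766799154 tilt [ 0.001  0.    -1.   ]
```

Request:
carry_out:
  moves: "-0.017 -0.029 0 0.122; -0.034 -0.058 0 0.244; -0.052 -0.088 0 0.366; -0.069 -0.117 0 0.488; -0.087 -0.146 0 0.61"

```text
time_s: 2.77
ee_pos: [0.4809, -0.0959, 0.2315]
eef_rot: [0.343, 0.939, 0.0, 0.0]
force: [0.2, -0.1, 1.2]
gripper_width: 0.0855
grip_force: 0.0
```

```bash
python3 g.py .553 -.2497 .15 .523
```

```text
shift [-0.1542 -0.0713  0.0816] turn -1.2226203011708594 q6 -1.172610698083195 tilt [ 0.001 -0.    -1.   ]
```

Request:
carry_out:
  moves: "-0.031 -0.014 0 0.122; -0.062 -0.029 0 0.244; -0.093 -0.043 0 0.366; -0.124 -0.057 0 0.488; -0.154 -0.071 0 0.61"

```text
time_s: 3.18
ee_pos: [0.5541, -0.2488, 0.2312]
eef_rot: [0.609, 0.793, 0.0, 0.0]
force: [0.7, -0.8, -0.3]
gripper_width: 0.0854
grip_force: 0.0
```

Request:
carry_out:
  moves: "0 0 0 0.122; 0 0 0 0.244; 0 0 0 0.366; 0 0 0 0.488; 0 0 0 0.61"

```text
time_s: 3.6
ee_pos: [0.5535, -0.2472, 0.2312]
eef_rot: [0.819, 0.574, -0.0, -0.0]
force: [-0.6, -0.3, -0.1]
gripper_width: 0.0854
grip_force: 0.0
```

Request:
carry_out:
  moves: "0 0 0.012 0.122; 0 0 0.025 0.244; 0 0 0.04 0.366; 0 0 0.055 0.488; 0 0 0.07 0.61"

```text
time_s: 4.02
ee_pos: [0.5535, -0.2471, 0.1608]
eef_rot: [0.953, 0.301, 0.0, 0.0]
force: [-0.2, -0.8, -0.6]
gripper_width: 0.0856
grip_force: 0.0
```

```bash
python3 g.py .553 -.2497 .12 .523
```

```text
shift [-0.002   0.0018  0.0408] turn 0.08937372229147655 q6 0.4540698006161179 tilt [ 0. -0. -1.]
```

Request:
carry_out:
  moves: "-0.002 0.002 0.025 0.089; -0.002 0.002 0.05 0.089; -0.002 0.002 0.075 0.089; -0.002 0.002 0.1 0.089; -0.002 0.002 0.116 0.089"

```text
time_s: 4.43
ee_pos: [0.5517, -0.2491, 0.0424]
eef_rot: [0.965, 0.262, -0.001, -0.001]
force: [-0.4, 0.9, -0.3]
gripper_width: 0.0851
grip_force: 0.0
```

```bash
python3 g.py .553 -.2497 .045 .523; python3 - <<'E'
from h import *
ps=[]
for n,(x,y,w,h) in(("top",(270,140,80,80)),("scene",(180,180,80,80))):
    p=read_camera(n);ps.append(cv2.convertScaleAbs(cv2.resize(p["pixels"][y:y+h,x:x+w,::-1],None,fx=5,fy=5,interpolation=2),alpha=1.5))
cv2.imwrite("pics/grasp.png",np.hstack(ps))
E
```

```text
shift [ 0.0009  0.0012 -0.0026] turn 0.006388156628089892 q6 0.5326247814497493 tilt [-0.003  0.001 -1.   ]
```

View pics/grasp.png

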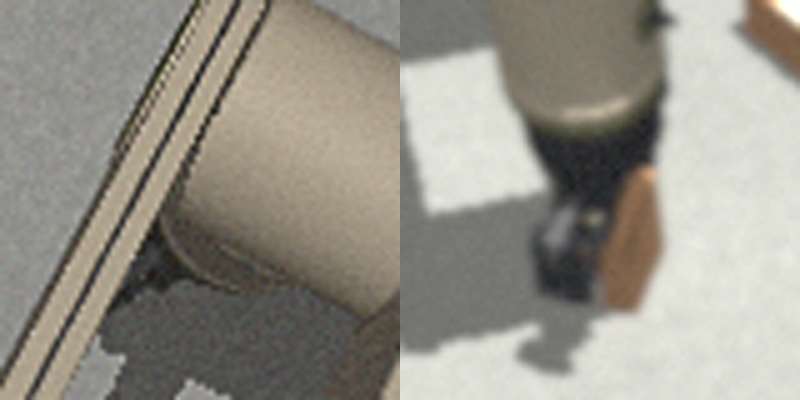

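The arm hides the carton in the top view. In the scene view a finger stands beside the narrow face at about (570,250), with the carton at (632,240), so the fingers straddle it as planned. Closing now.

Request:
carry_out:
  moves: "0 0 0 0; 0 0 0 0; 0 0 0 0; 0 0 0 0; 0 0 0 0"
  grip: 1
  squeeze: 60

```text
time_s: 4.95
ee_pos: [0.5545, -0.2506, 0.0477]
eef_rot: [0.965, 0.262, 0.001, 0.001]
force: [-1.0, 1.0, 7.2]
gripper_width: 0.0493
grip_force: 62.5
```

Request:
carry_out:
  moves: "0 0 0 0; 0 0 0 0; 0 0 0 0; 0 0 0 0; 0 0 0 0"

```text
time_s: 5.37
ee_pos: [0.5546, -0.2506, 0.0477]
eef_rot: [0.965, 0.262, 0.001, 0.001]
force: [-0.6, 0.3, 7.0]
gripper_width: 0.0495
grip_force: 62.5
```

Request:
carry_out:
  moves: "0 0 -0.02 0; 0 0 -0.05 0; 0 0 -0.085 0; 0 0 -0.12 0; 0 0 -0.15 0"

```text
time_s: 5.78
ee_pos: [0.5533, -0.25, 0.1985]
eef_rot: [0.965, 0.262, 0.001, 0.001]
force: [0.3, -0.7, -0.4]
gripper_width: 0.0495
grip_force: 62.4
```

```bash
python3 g.py .4922 .2728 .17 .309;  python3 - <<'E'
from h import *
p=read_camera("scene")
print([(d["rect"],round(d["confidence"],2)) for d in recognise(p,"pack")][:2])
x,y,w,h=160,120,120,100
cv2.imwrite("pics/lift.png",cv2.convertScaleAbs(cv2.resize(p["pixels"][y:y+h,x:x+w,::-1],None,fx=5,fy=5,interpolation=2),alpha=1.3))
E
```

```text
shift [ 0.2112 -0.4822  0.0278] turn 0.22042259827433375 q6 0.5326078353720213 tilt [ 0.002 -0.001 -1.   ]
[([208.3, 183.6, 228.6, 217.0], 0.54)]
```

View pics/lift.png

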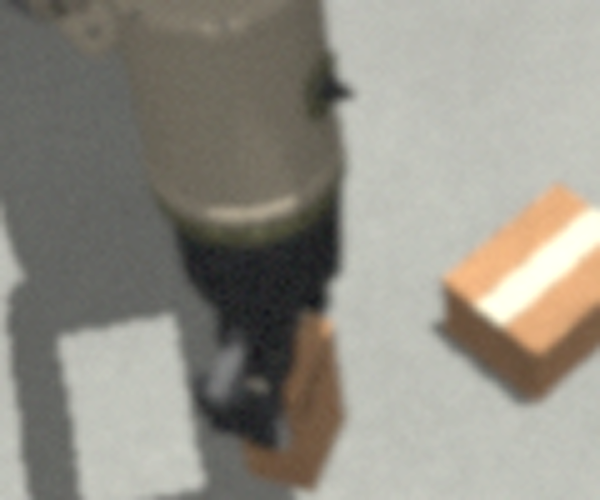

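The carton in hand appears at about (300,410), possibly leaning. I'll check it against a projected model.

```bash
cat > hov.py <<'E'
from fit import *
import sys
cam,x,y,w,h,k=sys.argv[1],*map(int,sys.argv[2:7]); zo=float(sys.argv[7]); tilts=[float(a) for a in sys.argv[8].split(",")]
o=telemetry.get_obs();M=R.from_quat(o["eef_rot"]).as_matrix()
p=read_camera(cam);outs=[]
for t in tilts:
    im=cv2.convertScaleAbs(cv2.resize(p["pixels"][y:y+h,x:x+w,::-1],None,fx=k,fy=k,interpolation=2),alpha=1.4)
    Rt=R.from_rotvec([0,t,0]).as_matrix()
    pts=[]
    for z in(zo-.019-.0475+.0,):pass
    for z in(zo,zo-.095): # zo: bottom below TCP along tool z
        for a,b in((-.019,-.025),(.019,-.025),(.019,.025),(-.019,.025)):
            v=Rt@(np.array([a,b,z])-[0,0,-.019])+[0,0,-.019]
            pts.append(o["ee_pos"]+M@v)
    draw(im,p,pts,(x,y),k,(0,255,0));outs.append(im)
cv2.imwrite(sys.argv[9],np.hstack(outs))
E
python3 hov.py scene 195 170 45 55 8 .0477 0,0.2 pics/hov.png
```

```text
(no output)
```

View pics/hov.png

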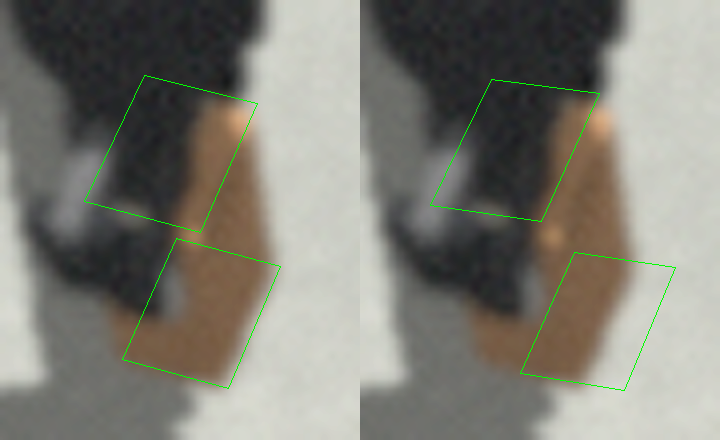

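Zero tilt fits within 1 px, so the carton hangs upright. Carrying it to the lane.

Request:
carry_out:
  moves: "0.012 -0.028 0 0.044; 0.026 -0.06 0 0.088; 0.041 -0.093 0 0.132; 0.056 -0.127 0 0.176; 0.07 -0.161 0 0.22"

```text
time_s: 6.35
ee_pos: [0.5307, -0.0738, 0.1935]
eef_rot: [0.988, 0.153, -0.001, -0.001]
force: [0.9, 0.1, -1.2]
gripper_width: 0.0498
grip_force: 62.6
```

```bash
python3 g.py .4922 .2728 .17 .309
```

```text
shift [ 0.0679 -0.3421  0.0238] turn -0.002405371169821535 q6 1.0301343178599 tilt [-0.002  0.001 -1.   ]
```

Request:
carry_out:
  moves: "0.007 -0.036 0 0; 0.014 -0.072 0 0; 0.021 -0.108 0 0; 0.028 -0.143 0 0; 0.035 -0.178 0 0"

```text
time_s: 6.77
ee_pos: [0.5097, 0.1063, 0.1937]
eef_rot: [0.988, 0.154, -0.001, -0.0]
force: [1.3, -0.1, -1.7]
gripper_width: 0.0492
grip_force: 62.6
```

Request:
carry_out:
  moves: "0.007 -0.036 0 0; 0.014 -0.072 0 0; 0.021 -0.105 0 0; 0.028 -0.135 0 0; 0.033 -0.16 0 0"

```text
time_s: 7.18
ee_pos: [0.4925, 0.2691, 0.1935]
eef_rot: [0.988, 0.155, -0.001, 0.0]
force: [0.2, -0.5, -1.4]
gripper_width: 0.049
grip_force: 62.7
```

Request:
carry_out:
  moves: "0 0 0 0; 0 0 0 0; 0 0 0 0; 0 0 0 0; 0 0 0 0"

```text
time_s: 7.6
ee_pos: [0.4941, 0.2659, 0.195]
eef_rot: [0.988, 0.153, -0.0, 0.0]
force: [-0.5, -0.3, -1.2]
gripper_width: 0.0494
grip_force: 62.9
```

```bash
python3 g.py .4922 .2728 .17 .309; python3 hov.py top 84 145 66 96 6 .0477 0 pics/hov2.png
```

```text
shift [ 0.0003 -0.0071  0.025 ] turn -0.0010906530217322796 q6 1.6654821279886844 tilt [-0. -0. -1.]
```

View pics/hov2.png

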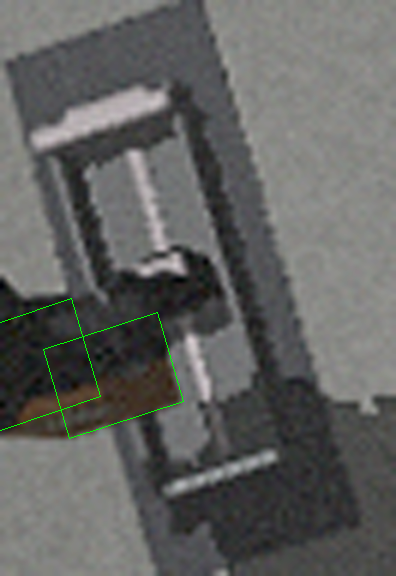

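The model and carton edges agree within 1 px, so the in-hand pose is confirmed. Lowering to just above the rails.

Request:
carry_out:
  moves: "0 -0.007 0.01 0; 0 -0.007 0.035 0; 0 -0.007 0.06 0; 0 -0.007 0.085 0; 0 -0.007 0.105 0"

```text
time_s: 8.07
ee_pos: [0.4908, 0.2734, 0.0876]
eef_rot: [0.988, 0.154, -0.001, 0.0]
force: [-0.4, -0.2, -1.2]
gripper_width: 0.0495
grip_force: 62.9
```

Request:
carry_out:
  moves: "0 0 0 0; 0 0 0 0; 0 0 0 0; 0 0 0 0; 0 0 0 0"

```text
time_s: 8.48
ee_pos: [0.4931, 0.2744, 0.0924]
eef_rot: [0.988, 0.154, 0.002, -0.0]
force: [0.1, 0.2, -1.5]
gripper_width: 0.0496
grip_force: 62.9
```

```bash
python3 g.py .4922 .2728 .052 .309; python3 hov.py top 84 145 66 96 6 .0477 0 pics/hov3.png; sed 's/\.0477//' /dev/null; python3 - <<'E'
from fit import *
p=read_camera("top");x,y,w,h=84,145,66,96;k=6
im=cv2.convertScaleAbs(cv2.resize(p["pixels"][y:y+h,x:x+w,::-1],None,fx=k,fy=k,interpolation=2),alpha=1.8)
draw(im,p,boxpts(.5617,.295,.309,(-.115,.065),(-.028,.028),(.028,)),(x,y),k,(0,255,0))
draw(im,p,boxpts(.5617,.295,.309,(-.115,-.112),(-.028,.028),(.018,)),(x,y),k,(0,255,255))
a=cv2.imread("pics/hov3.png");cv2.imwrite("pics/hov4.png",np.hstack([a,im]))
E
```

```text
shift [-0.0015  0.0012  0.0404] turn 0.00028816302183765075 q6 1.678366739600767 tilt [ 0.003  0.001 -1.   ]
```

View pics/hov4.png

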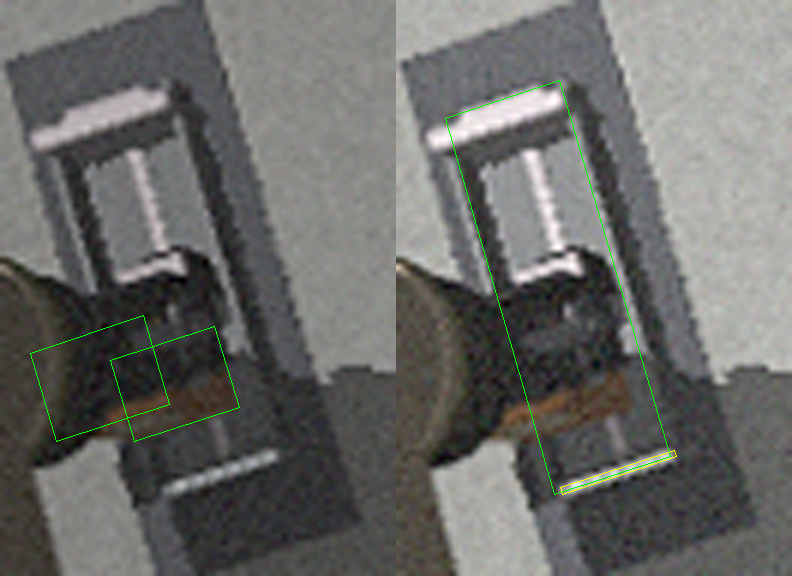

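The lip model lies right on the lip at (619,472) in the right panel, and the carton sits just behind it, over the gap. Lowering with a force check.

Request:
carry_out:
  moves: "-0.0015 0.002 0.004 0; -0.0015 0.002 0.009 0; -0.0015 0.002 0.014 0; -0.0015 0.002 0.019 0; -0.0015 0.002 0.024 0"

```text
time_s: 9.0
ee_pos: [0.4907, 0.2713, 0.0654]
eef_rot: [0.988, 0.154, -0.0, 0.0]
force: [0.0, -0.5, -1.9]
gripper_width: 0.0493
grip_force: 62.9
```

Request:
carry_out:
  moves: "0 0 0.003 0; 0 0 0.006 0; 0 0 0.009 0; 0 0 0.012 0; 0 0 0.012 0"

```text
time_s: 9.42
ee_pos: [0.4907, 0.2713, 0.0536]
eef_rot: [0.988, 0.154, -0.0, 0.0]
force: [0.2, -0.0, -1.3]
gripper_width: 0.0498
grip_force: 62.9
```

```bash
python3 g.py .4924 .2721 .052 .309; python3 -c "
from h import *
o=telemetry.get_obs();print(o['force'],o['torque'],o['ee_pos'])"
```

```text
shift [ 0.0019 -0.0002  0.0016] turn 0.0004546411731727318 q6 1.674982218193118 tilt [-0.001 -0.    -1.   ]
[ 0.19060644 -0.01175612 -1.32724031] [ 0.01069029  0.02644972 -0.03487499] [0.49070511 0.27129822 0.05364673]
```

No rail contact, and the carton is inside the lane. Pressing now.

Request:
carry_out:
  moves: "0.003 0 0.001 0; 0.007 0 0.001 0; 0.012 0 0.001 0; 0.017 0 0.001 0; 0.022 0 0.001 0"

```text
time_s: 9.83
ee_pos: [0.5121, 0.2782, 0.0534]
eef_rot: [0.988, 0.154, -0.001, 0.0]
force: [-5.9, -0.6, 0.3]
gripper_width: 0.0495
grip_force: 63.0
```

Request:
carry_out:
  moves: "0.004 0 0 0; 0.008 0 0 0; 0.012 0 0 0; 0.016 0 0 0; 0.02 0 0 0"

```text
time_s: 10.25
ee_pos: [0.5301, 0.284, 0.0527]
eef_rot: [0.988, 0.154, -0.002, 0.0]
force: [-6.5, -2.2, 1.6]
gripper_width: 0.0491
grip_force: 63.1
```

```bash
cat > s.py <<'E'
from h import *
o=telemetry.get_obs();y=.309;C=np.array([[np.cos(y),np.sin(y)],[-np.sin(y),np.cos(y)]])
print("tray xy",C@(o["ee_pos"][:2]-[.5617,.295]),o["ee_pos"][2],"F",C@o["force"][:2],o["force"][2],"T",o["torque"],R.from_quat(o["eef_rot"]).as_matrix()[:,2].round(3))
E
python3 s.py
```

```text
tray xy [-0.03348376 -0.00088428] 0.05270627033039148 F [-6.88355571 -0.07243319] 1.5951816390941163 T [-0.38459218  1.35957253  0.08444472] [-0.003 -0.001 -1.   ]
```

Request:
carry_out:
  moves: "0.005 0 0 0; 0.011 0 0 0; 0.017 0 0 0; 0.023 0 0 0; 0.028 0 0 0"

```text
time_s: 10.67
ee_pos: [0.5563, 0.2925, 0.0525]
eef_rot: [0.988, 0.154, -0.002, 0.0]
force: [-8.6, -2.7, 2.3]
gripper_width: 0.0492
grip_force: 63.2
```

Request:
carry_out:
  moves: "0.0015 0 0 0; 0.003 0 0 0; 0.0045 0 0 0; 0.006 0 0 0; 0.007 0 0 0"

```text
time_s: 11.08
ee_pos: [0.5625, 0.2945, 0.0524]
eef_rot: [0.988, 0.154, -0.002, 0.0]
force: [-9.8, -2.6, 3.3]
gripper_width: 0.0492
grip_force: 63.2
```

```bash
python3 s.py
```

```text
tray xy [ 0.00065158 -0.00073643] 0.05236418852205833 F [-10.1639168    0.47698189] 3.324324504287369 T [-0.46602919  1.93371276  0.09904392] [-0.005 -0.002 -1.   ]
```

Tray x is 0.0007 and the stop should be near 0.007, so I'll creep forward until the force climbs above the spring's.

Request:
carry_out:
  moves: "0.0008 0 0 0; 0.0016 0 0 0; 0.0024 0 0 0; 0.0032 0 0 0; 0.004 0 0 0"

```text
time_s: 11.5
ee_pos: [0.5662, 0.2957, 0.0524]
eef_rot: [0.988, 0.154, -0.003, 0.0]
force: [-8.8, -3.0, 2.5]
gripper_width: 0.0497
grip_force: 63.2
```

Request:
carry_out:
  moves: "0.0005 0 0 0; 0.001 0 0 0; 0.0015 0 0 0; 0.002 0 0 0; 0.002 0 0 0"

```text
time_s: 11.92
ee_pos: [0.5677, 0.2961, 0.0521]
eef_rot: [0.988, 0.154, -0.003, 0.001]
force: [-10.4, -2.6, 3.2]
gripper_width: 0.0494
grip_force: 63.0
```

```bash
python3 s.py
```

```text
tray xy [ 0.00603607 -0.00073327] 0.05210431459787865 F [-10.66054244   0.66493058] 3.1762212261883507 T [-0.69910325  2.13288877  0.09092205] [-0.006 -0.002 -1.   ]
```

Request:
carry_out:
  moves: "0.0005 0 0 0; 0.001 0 0 0; 0.0015 0 0 0; 0.002 0 0 0; 0.002 0 0 0"

```text
time_s: 12.33
ee_pos: [0.5686, 0.2965, 0.0522]
eef_rot: [0.988, 0.154, -0.004, 0.001]
force: [-15.8, -5.0, 8.8]
gripper_width: 0.0493
grip_force: 63.5
```

```bash
python3 s.py
```

```text
tray xy [ 0.00700191 -0.00068728] 0.05223610868159609 F [-16.60763613   0.0254768 ] 8.801288671703606 T [-0.92978704  3.11487225  0.14353521] [-0.008 -0.003 -1.   ]
```

The force rose from 10.7 to 16.6 N while the tool advanced only 1 mm of the 2 mm commanded, at tray x 0.0070, where the stop should be. I'll hold and verify.

Request:
carry_out:
  moves: "0.0005 0 0 0; 0.0005 0 0 0; 0.0005 0 0 0; 0.0005 0 0 0; 0.0005 0 0 0"

```text
time_s: 12.75
ee_pos: [0.5687, 0.2965, 0.0522]
eef_rot: [0.988, 0.154, -0.005, 0.001]
force: [-19.8, -5.9, 10.9]
gripper_width: 0.0493
grip_force: 63.6
```

Request:
carry_out:
  moves: "0 0 0 0; 0 0 0 0; 0 0 0 0; 0 0 0 0; 0 0 0 0"

```text
time_s: 13.17
ee_pos: [0.5687, 0.2965, 0.0523]
eef_rot: [0.988, 0.154, -0.005, 0.001]
force: [-19.6, -6.6, 10.9]
gripper_width: 0.0491
grip_force: 63.6
```

```bash
python3 s.py; python3 hov.py scene 285 95 90 70 4 .0477 0 pics/e1.png; python3 hov.py top 84 130 66 96 4 .0477 0 pics/e2.png; python3 - <<'E'
import cv2,numpy as np
a,b=cv2.imread("pics/e1.png"),cv2.imread("pics/e2.png")
cv2.imwrite("pics/end.png",np.hstack([cv2.copyMakeBorder(a,0,b.shape[0]-a.shape[0],0,0,0),b]))
E
```

```text
tray xy [ 0.00709569 -0.00068926] 0.05226181823984135 F [-20.71427795  -0.31356639] 10.937104075335718 T [-1.04195224  3.43991348  0.14605827] [-0.009 -0.003 -1.   ]
```

View pics/end.png

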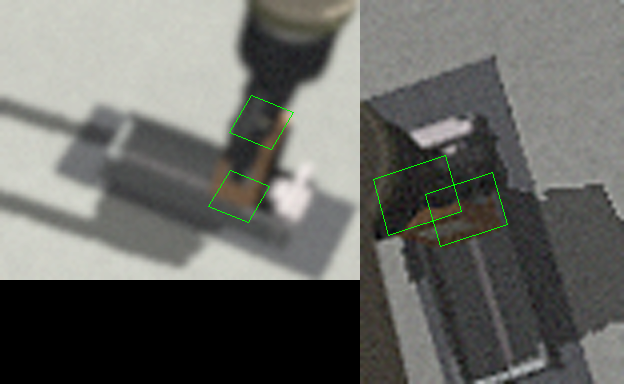

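The carton stands upright in the lane at (240,190) in the scene panel, with the paddle pressed up against the stop. The push holds steady at about 20 N.

```bash
python3 -c "
from workcell import hand_in
print(hand_in())"
```

```text
the job is handed in; nothing more can be done
None
```

I handed the job in at about 13 s, with the carton upright in the lane holding the paddle against its stop at a steady 21 N (limit 45 N) and still gripped at about 63 N; the hand-in returned no verdict.

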